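# Level the book shelf on the trestle table

### The job

Stand the blue spirit level on top of the small wooden book shelf, in the middle and along its length, and let go of it. The shelf's jack end is low: turn the black knob of the jack foot until the bubble sits centred between the two black lines, then press the level down firmly (about 10 N) so that it beds flat on the board, and finish while still pressing, with the bubble still centred. Leave the other things on the table where they are.

Things in the scene. Friction and masses are not known exactly. Their poses are not given: they have to be found in the camera images.
- level: Blue spirit level, black end caps, 200 mm long (its x), 22 mm wide (y), 46 mm tall (z up), about 0.22 kg; origin at the centre of its underside. Starts standing upright on the table, left of the shelf. A block in its middle, 54 mm long, as wide and 44 mm tall, carries the lime-green vial, read from above. Grip it across its 22 mm width anywhere.
- level_top (a point): Point on the level at the height of its top rails, above the middle of the vial, 46 mm over the underside; same axes as the level.
- bubble (a joint): Position of the pale bubble (16 mm long) along the level's x axis, in m: 0 is centred between the two black lines (21 mm apart), it stops at plus and minus 0.0155. The bubble runs to the higher end, 1.3 mm for each milliradian of slope, and needs about 1 s to settle.
- shelf: Tilting part of a low stained-wood book shelf standing on the table, books inside: top board 320 mm long (its y), 140 mm deep (x), upper face 105 mm above the table, flat and empty. Two rubber feet carry its +y end (origin between them, 10 mm up), a jack foot on a steel bracket its -y end. Its z axis leans from vertical by the error of level. It does not slide.
- shelf_top (a point): Centre of the upper face of the shelf's top board; same axes as the shelf (y along the length, away from the jack foot).
- jack_knob (a point): Centre of the jack foot's round black knob on its vertical spindle, 95 mm above the table, 60 mm beyond the shelf's -y end; 40 mm wide, 22 mm tall, free below down to 71 mm. Grip from above at any angle; it does not rise. Clockwise from above raises the jack end 5 mm a turn; each rad moves the bubble 2.9 mm towards that end. It starts 1.7 to 3 rad too low, takes 0.1 N m, stays where left.
- hardback: Bystander: closed hardback, 155 x 235 x 34 mm, lying flat to the right of the jack foot; origin under its centre. Leave alone.
- paperback: Bystander: closed paperback, 111 x 178 x 24 mm, lying flat behind the shelf; origin under its centre. Leave alone.
- mug: Bystander: white mug, 80 mm across and 92 mm tall, at the far left; origin under its centre. Leave alone.
- screwdriver: Bystander: screwdriver lying in front of the shelf. Leave alone.
- tape: Bystander: roll of brown tape, 84 mm across and 24 mm tall, lying in front of the jack foot; origin under its centre. Leave alone.
- bookend: Bystander: red sheet-metal bookend, 130 mm tall, behind the shelf on the left; origin under its foot plate's centre. Leave alone.

How it is judged:
On the way, in this order (a step that is already met when the one before it is completed fails the run):
1. the level stands flat on the shelf along its length, let go, and shows the bubble off centre (y of level in the frame of shelf_top between -0.05 and 0.05 m and x of level in the frame of shelf_top between -0.045 and 0.045 m and z of level in the frame of shelf_top between -0.004 and 0.004 m and angle between the x axis of level and the y axis of shelf_top, either way round below 0.2 rad and angle between the x axis of level and the z axis of shelf_top, either way round above 1.564 rad and angle between the z axis of level and the z axis of shelf_top, either way round below 0.06 rad and contact force between the fingers and level below 0.1 N and linear speed of level below 0.01 m/s and not (value of joint bubble between -0.003 and 0.003 m)), for 0.5 s.
2. the jack foot is turned until the bubble is centred, the level still flat on the shelf (y of level in the frame of shelf_top between -0.05 and 0.05 m and x of level in the frame of shelf_top between -0.045 and 0.045 m and z of level in the frame of shelf_top between -0.004 and 0.004 m and angle between the x axis of level and the y axis of shelf_top, either way round below 0.2 rad and angle between the x axis of level and the z axis of shelf_top, either way round above 1.564 rad and angle between the z axis of level and the z axis of shelf_top, either way round below 0.06 rad and value of joint bubble between -0.002 and 0.002 m and angle between shelf's own z axis and vertical below 0.0035 rad), for 0.3 s.
At the end, for the whole second after the job is handed in: Fingers press the level (over 4 N) onto the shelf (7 to 40 N between level and shelf); level flat on the board, within 50 mm of its middle lengthwise, 45 mm across and 0.2 rad of its length; bubble within 2 mm of centre; shelf within 0.2 degrees of level (all of step 2 and contact force between level and shelf between 7 and 40 N and contact force between the fingers and level above 4 N); the arm keeps its last pose, push and grip.
It fails at once if a bystander (books, mug, screwdriver, tape, bookend) is shoved more than 30 mm (distance of any of hardback, paperback, mug, screwdriver, tape, bookend from where it was at the start of the episode above 0.03 m).
It fails at once if the spirit level is tipped over (angle between level's own z axis and vertical above 0.6 rad).
It also fails if it takes over 72 s, if anything falls off the work surface, if the arm or the gripper's body presses on something with over 40 N, if the wrist force passes 120 N, or if a joint passes its speed limit or range.

### The arm

A 7-joint arm with a two-finger parallel gripper is mounted at the origin on the work surface. World frame = base frame: x ahead of the robot, y to its left, z up, the work surface at z = 0. Lengths are in m, angles in rad, forces in N, time in s.
With the tool pointing down it reaches from about 0.4 to 0.85 m from the base axis. Payload 4.4 kg.
Tool frame: the origin (TCP) lies at the very end of the fingers, on their centre line; the grasp point (between the pads) lies 19 mm behind it; z points along the fingers, y is the direction in which the jaws open and shut (so a half turn about z gives the same grasp; the last joint's range is limited). The gripper opens to 94 mm and grips with 3 to 60 N. Pads are 16 mm wide; open, the fingers measure 119 mm over their backs; the gripper's body (75 mm by 177 mm) begins 78 mm behind the grasp point.
Start: joints at [-1.175, 0.628, 0.038, 1.517, -0.027, 0.996, -0.02], TCP at [0.29, 0.582, 0.205] pointing down, gripper open.
Joint ranges: [-3.06, 3.06], [-0.37, 2.12], [-1.25, 1.32], [0.18, 2.47], [-1.1, 4.24], [0.23, 1.98], [-2.94, 2.94]. Speed limits (rad/s): [2.57, 2.57, 3.14, 3.14, 3.14, 3.14, 3.14].

### API

Orientations are given as a rotation vector (axis times angle).
In Python, from station import arm, eyes, order gives the robot as it stands. The module is installed in compiled form; this text tells all that it offers.
- The arm moves only by the shell command python3 -m handwheel 'ROWS' [FORCE]. ROWS is JSON, a list of rows, each a list of 7 numbers: the shift along the tool's x, y, z as a fraction of full scale, then the turn, a rotation vector about the tool's x, y, z as a fraction of full scale, then the closure in counts, from 0 (fully open) to 255 (shut). In form: [[x, y, z, ax, ay, az, grip], ...]. A call has 1 to 10 rows; each row is the pose to reach, as a shift and turn from the pose commanded when the call began, along the tool's axes at that moment, turning the shorter way round; what a row does not reach only later rows make up. Full scale, the value 1, is 0.4 m for a shift and pi rad for a turn. A row lasts 1/10 s, in which the tool goes at most 50 mm and 8.59 degrees, less where a joint would pass 70% of its speed; a pose out of reach is approached as far as the arm can. A call with a number of a shift or a turn outside -1 to 1 is refused whole. A call with a gripper value outside its range is refused whole. The fingers move at their own pace and stop on an object; FORCE is the grip in N (left out, the last holds). Time passes only in rows, so rows that repeat a pose let the fingers close. It gives the time, the measured TCP pose, the force and the opening at its end, in the units of the state.
- arm.state(): the state, without advancing time (a new reading comes with each control period).
- eyes.grab_frame(name): name is "scene" or "top" or "wrist"; returns a dict with "frame" (480x640x3 uint8, blue, green, red), "fx", "fy", "cx", "cy" (pixels), "k1" (the pictures are not rectified: a ray, as slopes to the right and down, at radius r is drawn at 1 + k1 r^2 times it, then the intrinsics apply), "eye" and "orientation" of the camera in the world. Camera axes: x right, y down, z forward; pixel columns grow to the right and rows downward; lengths in m; the calibration is good to about 2 mm. A picture is of the moment at which its call begins. There is no depth.
- order.job_done(): hands the job in, once; it reports no verdict.
The state is a dict: "clock": time; "joint_positions": joint angles; "joint_vel": joint speeds; "tau": joint torques, N m; "tool_pos": TCP position; "eef_rot": TCP orientation; "force": force on the tool from outside, world axes, zero at the start; "torque": the same for the moment, N m; "grip_width": finger opening in m.
Only numpy, scipy, OpenCV 4.12 (cv2) and the standard library are available. Lean on these libraries where they do the work, as an engineer would, in place of code of your own. Each camera call takes 0.05 s, during which the arm holds its last target. There are 200 camera calls.

## Working session

There is one attempt and no reset: what is moved stays moved. The work goes in short steps, Python scripts to look and compute and a shell command to move; the robot and the scene stay as the last step left them, time stands still between calls to the robot, and variables do not carry over. Pictures are saved under pics/ and viewed, about 8 in all and at most 12, crops included, and the job is handed in when it is done.

```bash
mkdir -p pics
cat > h.py <<'E'
import numpy as np,cv2
from station import arm,eyes,order
from scipy.spatial.transform import Rotation as R
def grab(n,fn=None):
    f=eyes.grab_frame(n)
    if fn: cv2.imwrite('pics/'+fn,f['frame'])
    return f
def rot(o):
    o=np.array(o,float)
    return o if o.shape==(3,3) else (R.from_rotvec(o).as_matrix() if o.size==3 else R.from_quat(o).as_matrix())
def px2w(f,u,v,z):
    d=np.array([(u-f['cx'])/f['fx'],(v-f['cy'])/f['fy']]);s=d.copy()
    for _ in range(20): s=d/(1+f['k1']*(s@s))
    r=rot(f['orientation'])@np.array([s[0],s[1],1]);e=np.array(f['eye'])
    return e+r*(z-e[2])/r[2]
E
python3 - <<'E'
from h import *
import pickle
for n in('top','scene'):
    f=grab(n,n+'0.png');pickle.dump(f,open(n+'0.pkl','wb'))
    print(n,{k:v for k,v in f.items() if k!='frame'})
print(arm.state())
E
```

```text
top {'fx': 455.8221374169258, 'fy': 455.8221374169258, 'cx': 318.8055460032333, 'cy': 236.05878627161798, 'k1': 0.0278442454276264, 'eye': array([ 0.36475556, -0.03826114,  1.25026585]), 'orientation': array([-2.12116854,  2.14238686, -0.18519509])}
scene {'fx': 525.115961586956, 'fy': 525.115961586956, 'cx': 317.4540016965593, 'cy': 237.38220229397612, 'k1': -0.058588376935898225, 'eye': array([ 1.68588773, -0.23814409,  0.80023749]), 'orientation': array([-1.71143947, -1.45051797,  0.79723541])}
{'clock': 0.1, 'joint_positions': array([-1.17482497,  0.62926483,  0.03845489,  1.51825409, -0.02699937,
        0.99627898, -0.02003328]), 'joint_vel': array([-0.00179247,  0.001365  , -0.00105556, -0.00194439,  0.00106521,
       -0.00114419, -0.00023019]), 'tau': array([ 3.87787615e-03, -5.50799811e+01,  1.14750467e+00, -1.87120056e+01,
       -5.23109827e-02,  1.92875834e-02,  2.65610407e-05]), 'tool_pos': array([0.28931296, 0.58140473, 0.20464345]), 'eef_rot': array([-7.18900491e-01, -3.05785856e+00,  2.58756587e-03]), 'force': array([-0.20526668, -0.59906577,  0.27455546]), 'torque': array([-0.01920258,  0.03464798,  0.04838858]), 'grip_width': 0.09434692580346761}
```

View pics/top0.png

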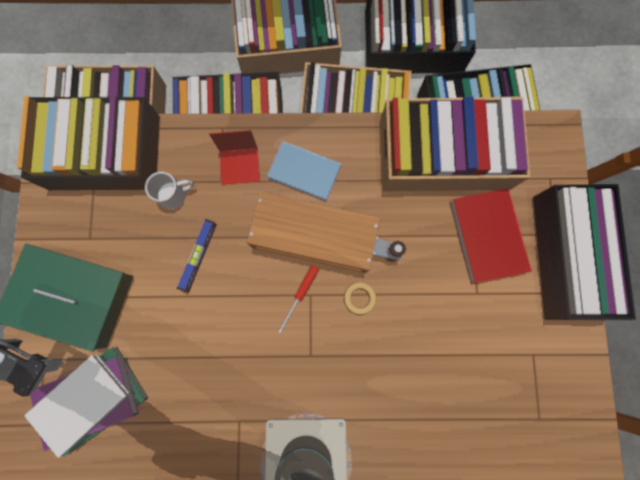

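The top view shows the level from (210,221) to (184,290), the shelf top with corners (260,194), (379,214), (368,270) and (249,242), and the knob at about (397,250).

Run:
```python
from h import *
import pickle
f=pickle.load(open('top0.pkl','rb'))
im=f['frame'];c=im[180:310,160:420];cv2.imwrite('pics/crop0.png',cv2.resize(c,None,fx=3,fy=3,interpolation=cv2.INTER_CUBIC))
hsv=cv2.cvtColor(im,cv2.COLOR_BGR2HSV)
m=cv2.inRange(hsv,(110,120,40),(130,255,255));m[:210]=0;m[300:]=0;m[:,:170]=0;m[:,225:]=0
ys,xs=np.nonzero(m);P=np.array([px2w(f,x,y,.046) for x,y in zip(xs,ys)])[:,:2]
r=cv2.minAreaRect(P.astype(np.float32)*1000);print('blue',len(xs),r,P.mean(0))
for p in [(210,221),(184,290)]: print('lev',px2w(f,*p,.046))
S=[px2w(f,*p,.103) for p in[(260,194),(379,214),(368,270),(249,242)]];print(np.array(S),np.mean(S,0),[np.linalg.norm(S[i]-S[i-1]) for i in range(4)])
print('knob',px2w(f,397,250,.106))
print(rot(arm.state()['eef_rot']))
```

```text
blue 297 ((528.3226928710938, 288.9953918457031), (18.11424446105957, 184.39617919921875), 69.98759460449219) [0.52740905 0.28933909]
lev [0.61842748 0.25205954 0.046     ]
lev [0.43441154 0.31413498 0.046     ]
[[ 0.67671324  0.11106809  0.103     ]
 [ 0.6205498  -0.19596795  0.103     ]
 [ 0.47635861 -0.16353935  0.103     ]
 [ 0.55084387  0.13756104  0.103     ]] [ 0.58111638 -0.02771954  0.103     ] [np.float64(0.12862726465333893), np.float64(0.31213052609391606), np.float64(0.14779279994613317), np.float64(0.3101765613537377)]
knob [ 0.52611029 -0.23805193  0.106     ]
[[-8.95246523e-01  4.45570566e-01 -7.30435857e-04]
 [ 4.45571164e-01  8.95245232e-01 -1.52067771e-03]
 [-2.36500103e-05 -1.68684259e-03 -9.99998577e-01]]
```

View pics/crop0.png

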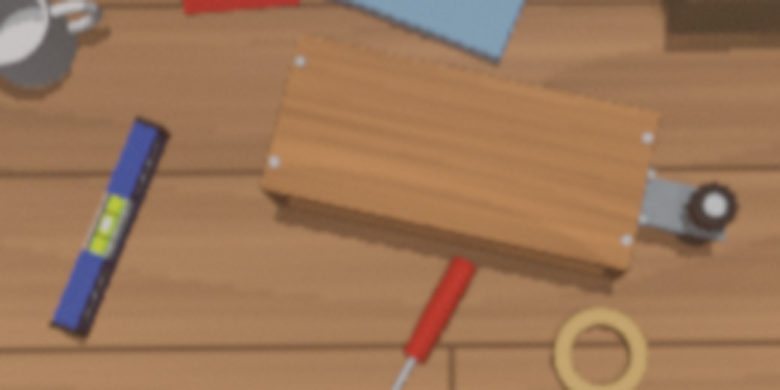

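The crop shows the shelf-top corners at full-frame (260.7,192), (380,218.3), (368.3,270) and (247.3,242.7). The knob is at (398,248) and the vial at (196,255).

Run:
```python
from h import *
import pickle
f=pickle.load(open('top0.pkl','rb'))
S=np.array([px2w(f,*p,.103) for p in[(260.7,192),(380,218.3),(368.3,270),(247.3,242.7)]])
c=S.mean(0);ax=(S[0]+S[3]-S[1]-S[2]);ax/=np.linalg.norm(ax)
print(c,[np.linalg.norm(S[i]-S[i-1]) for i in range(4)],'yaw axis',ax,np.degrees(np.arctan2(ax[1],ax[0])))
k=px2w(f,398,248,.106);print('knob',k,'expect',c-ax*.22)
print('vial',px2w(f,196,255,.044))
s=arm.state();T=rot(s['eef_rot'])
y=np.arctan2(T[1,1],T[0,1]);print('jaw ang',np.degrees(y))
```

```text
[ 0.57917417 -0.02782443  0.103     ] [np.float64(0.1368939598416296), np.float64(0.3159945291164405), np.float64(0.13711092862101043), np.float64(0.3146701058020162)] yaw axis [0.23082085 0.97299627 0.        ] 76.65459671879759
knob [ 0.53120166 -0.2407849   0.106     ] expect [ 0.52839359 -0.24188361  0.103     ]
vial [0.52679092 0.28681241 0.044     ]
jaw ang 63.5401102510848
```

```bash
python3 -m handwheel '[[-0.859,-0.391,0.138,0,0,-0.039,0],[-0.859,-0.391,0.138,0,0,-0.039,0],[-0.859,-0.391,0.138,0,0,-0.039,0],[-0.859,-0.391,0.138,0,0,-0.039,0],[-0.859,-0.391,0.138,0,0,-0.039,0],[-0.859,-0.391,0.138,0,0,-0.039,0],[-0.859,-0.391,0.138,0,0,-0.039,0],[-0.859,-0.391,0.138,0,0,-0.039,0],[-0.859,-0.391,0.138,0,0,-0.039,0],[-0.859,-0.391,0.138,0,0,-0.039,0]]' 15
python3 - <<'E'
from h import *
f=grab('wrist','w1.png');s=arm.state();print(s['tool_pos'],f['eye'],f['orientation'],f['fx'])
T=rot(s['eef_rot']);print(T,np.degrees(np.arctan2(T[1,1],T[0,1])))
im=f['frame'];m=cv2.inRange(cv2.cvtColor(im,cv2.COLOR_BGR2HSV),(110,120,40),(130,255,255))
ys,xs=np.nonzero(m);P=np.array([px2w(f,x,y,.046) for x,y in zip(xs,ys)])[:,:2]
print(len(xs),cv2.minAreaRect(P.astype(np.float32)*1000))
E
```

```text
clock: 1.1
tool_pos: [0.5273, 0.2884, 0.1498]
eef_rot: [-0.533, -3.095, 0.0]
force: [-0.1, -0.1, 0.4]
grip_width: 0.094
[0.5266039  0.28987033 0.15002074] [0.46428405 0.31096039 0.32836599] [2.40389384 1.70103154 0.19966154] 397.8396563674975
[[-9.43284212e-01  3.31984005e-01 -1.23157385e-03]
 [ 3.31983259e-01  9.43284961e-01  7.73342588e-04]
 [ 1.41846246e-03  3.20619953e-04 -9.99998943e-01]] 70.61075815612102
5144 ((526.8973388671875, 293.06573486328125), (21.574769973754883, 185.35342407226562), 69.5653076171875)
```

View pics/w1.png

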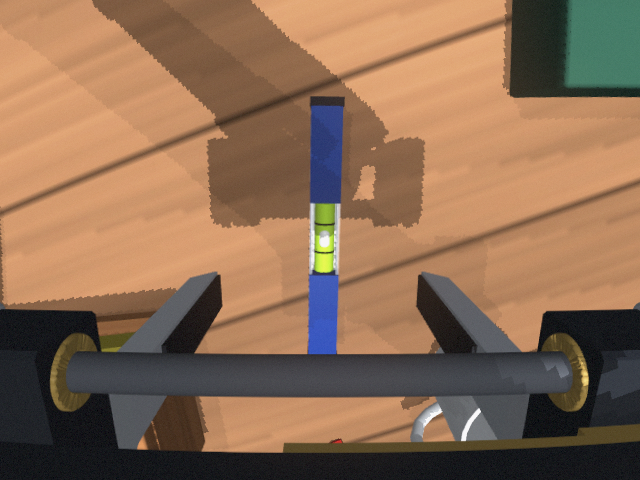

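The wrist view shows the level lined up with the jaws: vial at (324,239), level axis near column 325, and nothing between the fingers.

```bash
python3 -m handwheel '[[0,0.0075,0.12,0,0,0,0],[0,0.0075,0.22,0,0,0,0],[0,0.0075,0.3,0,0,0,0],[0,0.0075,0.332,0,0,0,0],[0,0.0075,0.332,0,0,0,0],[0,0.0075,0.332,0,0,0,255],[0,0.0075,0.332,0,0,0,255],[0,0.0075,0.332,0,0,0,255],[0,0.0075,0.332,0,0,0,255],[0,0.0075,0.332,0,0,0,255]]' 20
python3 -m handwheel '[[0,0,0,0,0,0,255],[0,0,0,0,0,0,255],[0,0,0,0,0,0,255],[0,0,-0.1,0,0,0,255],[0,0,-0.2,0,0,0,255],[0,0,-0.3,0,0,0,255],[0,0,-0.4,0,0,0,255],[0,0,-0.4,0,0,0,255],[0,0,-0.4,0,0,0,255]]'
python3 - <<'E'
from h import *
f=grab('wrist','w2.png');s=arm.state();print(s);T=rot(s['eef_rot'])
im=f['frame'];hz=cv2.cvtColor(im,cv2.COLOR_BGR2HSV)
m=cv2.inRange(hz,(110,120,40),(130,255,255))
ys,xs=np.nonzero(m);z=s['tool_pos'][2]-.017+.046;P=np.array([px2w(f,x,y,z) for x,y in zip(xs,ys)])
Q=(P-s['tool_pos'])@T
print('tool-frame blue',cv2.minAreaRect((Q[:,:2]*1000).astype(np.float32)),Q.min(0),Q.max(0))
m=cv2.inRange(hz,(30,100,60),(45,255,255));ys,xs=np.nonzero(m);k=(abs(xs-320)<40);print('vial px',xs[k].mean(),ys[k].mean(),(px2w(f,xs[k].mean(),ys[k].mean(),z-.004)-s['tool_pos'])@T)
c=np.array([.5792,-.0278,0]);d=c-s['tool_pos'];print('delta world',d,'tool',T.T@d)
E
```

```text
clock: 2.15
tool_pos: [0.5289, 0.2918, 0.0181]
eef_rot: [0.531, 3.096, 0.001]
force: [0.0, 0.8, -0.2]
grip_width: 0.0573
clock: 3.05
tool_pos: [0.5288, 0.2918, 0.1782]
eef_rot: [0.53, 3.095, 0.002]
force: [-0.5, -0.2, -1.0]
grip_width: 0.0005
{'clock': 3.1, 'joint_positions': array([-0.54532096,  0.59141131, -0.00855965,  1.68428616,  0.00618847,
        0.86692227,  0.67506476]), 'joint_vel': array([-0.00038705,  0.02412716, -0.00187099,  0.01534235, -0.00021788,
        0.00044132, -0.00047669]), 'tau': array([ 2.37677281e-02, -5.30622089e+01,  5.45657985e-01, -1.76533252e+01,
       -2.63588940e-02,  2.26273003e-02, -8.19536381e-04]), 'tool_pos': array([0.52797904, 0.29133148, 0.17693248]), 'eef_rot': array([-5.30277515e-01, -3.09571721e+00,  9.74371804e-04]), 'force': array([ 0.12812364,  0.1598574 , -0.50828313]), 'torque': array([ 0.01369394, -0.02565687, -0.00936557]), 'grip_width': -4.105695062077896e-05}
tool-frame blue ((34.68034744262695, 1.196765422821045), (90.89743041992188, 10.189457893371582), 0.6457032561302185) [-0.01076609 -0.00406864 -0.0290081 ] [ 0.08007293  0.00679945 -0.02894378]
vial px 318.7427652733119 229.09539121114685 [ 0.03460028  0.00097656 -0.02497753]
delta world [ 0.05122096 -0.31913148 -0.17693248] tool [-0.15463365 -0.28375843  0.17704006]
```

The fingers were still closing when I lifted, so they missed the level. I'll check that it still stands.

```bash
cat > lev.py <<'E'
from h import *
f=grab('wrist','w3.png');s=arm.state();T=rot(s['eef_rot'])
hz=cv2.cvtColor(f['frame'],cv2.COLOR_BGR2HSV)
m=cv2.inRange(hz,(110,120,40),(130,255,255))
ys,xs=np.nonzero(m);P=np.array([px2w(f,x,y,.046) for x,y in zip(xs,ys)])
Q=(P-s['tool_pos'])@T
print('blue',cv2.minAreaRect((P[:,:2]*1000).astype(np.float32)),'tool',cv2.minAreaRect((Q[:,:2]*1000).astype(np.float32)))
E
python3 lev.py
```

```text
blue ((528.0941162109375, 293.1824951171875), (21.29103660583496, 187.60870361328125), 69.95249938964844) tool ((-0.01723480224609375, 2.3911256790161133), (187.6084442138672, 21.290987014770508), 0.6089003682136536)
```

View pics/w3.png

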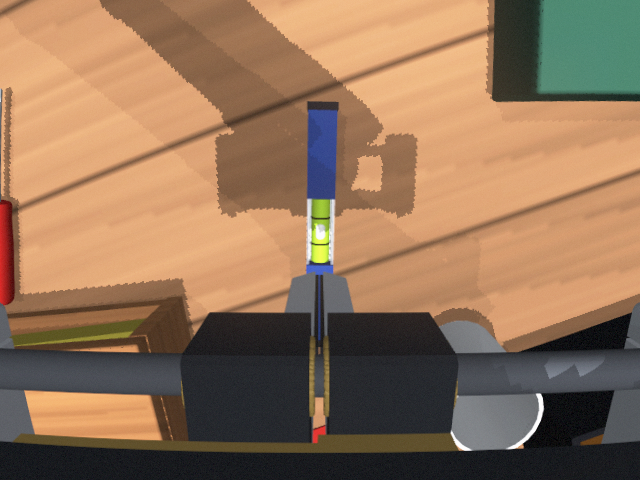

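The level is still upright and unmoved. I'll grasp it again with a partial opening and a longer closing time.

```bash
python3 -m handwheel '[[0,0.005,0,0,0,0,120],[0,0.005,0,0,0,0,120],[0,0.005,0,0,0,0,120],[0,0.005,0,0,0,0,120],[0,0.005,0,0,0,0,120],[0,0.005,0,0,0,0,120],[0,0.005,0,0,0,0,120],[0,0.005,0,0,0,0,120]]' 20
python3 -m handwheel '[[0,0,0.1,0,0,0,120],[0,0,0.2,0,0,0,120],[0,0,0.3,0,0,0,120],[0,0,0.37,0,0,0,120],[0,0,0.4,0,0,0,120],[0,0,0.4,0,0,0,120],[0,0,0.4,0,0,0,255],[0,0,0.4,0,0,0,255],[0,0,0.4,0,0,0,255],[0,0,0.4,0,0,0,255]]' 20
python3 -m handwheel '[[0,0,0,0,0,0,255],[0,0,0,0,0,0,255],[0,0,0,0,0,0,255],[0,0,0,0,0,0,255]]' 20
```

```text
clock: 3.95
tool_pos: [0.5292, 0.2936, 0.1776]
eef_rot: [0.53, 3.096, 0.0]
force: [0.4, -0.3, -0.1]
grip_width: 0.0498
clock: 4.95
tool_pos: [0.5296, 0.293, 0.0186]
eef_rot: [0.531, 3.096, -0.0]
force: [-0.7, -0.4, 7.0]
grip_width: 0.0221
clock: 5.35
tool_pos: [0.5295, 0.293, 0.0186]
eef_rot: [0.532, 3.096, -0.0]
force: [-1.5, -2.4, 7.2]
grip_width: 0.022
```

```bash
python3 -m handwheel '[[0,0,-0.05,0,0,0,255],[0,0,-0.15,0,0,0,255],[0,0,-0.25,0,0,0,255],[0,0,-0.35,0,0,0,255],[0,0,-0.4,0,0,0,255],[0,0,-0.4,0,0,0,255]]' 30
python3 -m handwheel '[[-0.385,-0.714,0,0,0,0.466,255],[-0.385,-0.714,0,0,0,0.466,255],[-0.385,-0.714,0,0,0,0.466,255],[-0.385,-0.714,0,0,0,0.466,255],[-0.385,-0.714,0,0,0,0.466,255],[-0.385,-0.714,0,0,0,0.466,255],[-0.385,-0.714,0,0,0,0.466,255],[-0.385,-0.714,0,0,0,0.466,255],[-0.385,-0.714,0,0,0,0.466,255],[-0.385,-0.714,0,0,0,0.466,255]]' 30
python3 - <<'E'
from h import *
f=grab('wrist','w4.png');s=arm.state();T=rot(s['eef_rot']);print(s['tool_pos'],s['force'],s['grip_width'],s['joint_positions'].round(2),np.degrees(np.arctan2(T[1,1],T[0,1])),T[:,2])
E
```

```text
clock: 5.95
tool_pos: [0.531, 0.2948, 0.1808]
eef_rot: [0.529, 3.092, 0.007]
force: [-0.9, 0.3, -2.0]
grip_width: 0.0214
clock: 6.95
tool_pos: [0.578, -0.0273, 0.1754]
eef_rot: [-2.469, -1.94, 0.005]
force: [-0.1, 0.4, -1.7]
grip_width: 0.0215
[ 0.57804525 -0.02701709  0.17534163] [ 0.49474986  0.07610074 -2.56387798] 0.02190789118897107 [-0.26  0.59  0.4   1.76 -0.29  0.85  0.04] -13.845234101977187 [-3.41165765e-03 -5.73438245e-04 -9.99994016e-01]
```

View pics/w4.png

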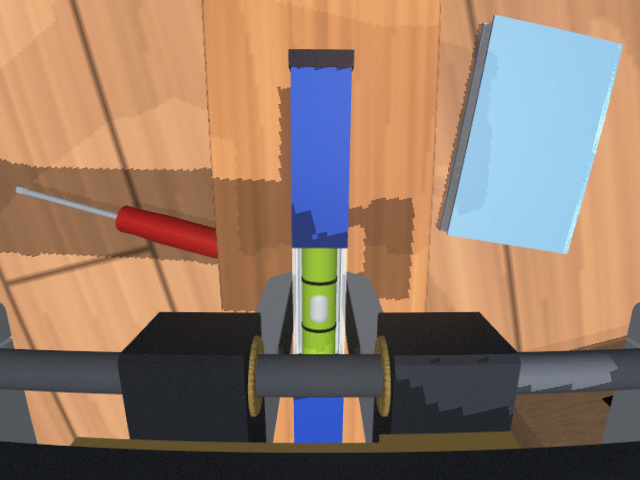

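The level is held. It hangs over the middle of the board (edges near columns 215 and 430, level near 320) and runs parallel to its length. I'll lower it now.

```bash
python3 -m handwheel '[[0,0,0.05,0,0,0,255],[0,0,0.09,0,0,0,255],[0,0,0.11,0,0,0,255],[0,0,0.12,0,0,0,255],[0,0,0.125,0,0,0,255],[0,0,0.13,0,0,0,255],[0,0,0.13,0,0,0,255],[0,0,0.13,0,0,0,255]]' 30
python3 -m handwheel '[[0,0,0.003,0,0,0,255],[0,0,0.005,0,0,0,255],[0,0,0.005,0,0,0,255]]' 30
```

```text
clock: 7.8
tool_pos: [0.5797, -0.0271, 0.1259]
eef_rot: [2.464, 1.949, 0.001]
force: [-0.3, -0.0, -2.1]
grip_width: 0.0215
clock: 8.1
tool_pos: [0.5793, -0.027, 0.1234]
eef_rot: [-2.464, -1.949, 0.0]
force: [-0.6, 0.3, -1.8]
grip_width: 0.022
```

```bash
python3 -m handwheel '[[0,0,0.003,0,0,0,255],[0,0,0.005,0,0,0,255],[0,0,0.005,0,0,0,255]]' 30
python3 -m handwheel '[[0,0,0.002,0,0,0,255],[0,0,0.003,0,0,0,255],[0,0,0.003,0,0,0,255]]' 30
```

```text
clock: 8.4
tool_pos: [0.5795, -0.0271, 0.1227]
eef_rot: [-2.464, -1.948, -0.001]
force: [-2.4, -0.6, 6.9]
grip_width: 0.0217
clock: 8.7
tool_pos: [0.5795, -0.0271, 0.1227]
eef_rot: [-2.464, -1.948, -0.002]
force: [-5.3, -0.1, 15.9]
grip_width: 0.0218
```

```bash
python3 -m handwheel '[[0,0,-0.003,0,0,0,255],[0,0,-0.003,0,0,0,120],[0,0,-0.003,0,0,0,120],[0,0,-0.003,0,0,0,120],[0,0,-0.003,0,0,0,120],[0,0,-0.003,0,0,0,120],[0,0,-0.003,0,0,0,120]]' 30
python3 -m handwheel '[[0,0,-0.03,0,0,0,100],[0,0,-0.1,0,0,0,60],[0,0,-0.2,0,0,0,40],[0,0,-0.26,0,0,0,0],[0,0,-0.26,0,0,0,0],[0,0,-0.26,0,0,0,0],[0,0,-0.26,0,0,0,0],[0,0,-0.26,0,0,0,0]]' 30
python3 - <<'E'
from h import *
f=grab('wrist');s=arm.state();T=rot(s['eef_rot']);print(s['tool_pos'],s['force'],s['grip_width'])
cv2.imwrite('pics/w5.png',f['frame'])
k=np.array([.5298,-.2413,0]);d=k-s['tool_pos'];print('knob delta tool',T.T@d,np.degrees(np.arctan2(T[1,1],T[0,1])),s['joint_positions'].round(2))
E
```

```text
clock: 9.4
tool_pos: [0.5793, -0.027, 0.1213]
eef_rot: [-2.464, -1.949, 0.0]
force: [-1.1, 0.0, -0.3]
grip_width: 0.0499
clock: 10.2
tool_pos: [0.5785, -0.0269, 0.2243]
eef_rot: [-2.463, -1.948, 0.003]
force: [0.1, 0.5, 0.7]
grip_width: 0.0941
[ 0.57861203 -0.02697455  0.2243446 ] [ 0.34421046 -0.5810689  -0.92014891] 0.09407061453320652
knob delta tool [-0.21966814  0.00238097  0.22447439] -13.322222663557875 [-0.27  0.54  0.42  1.7  -0.26  0.96  0.02]
```

View pics/w5.png

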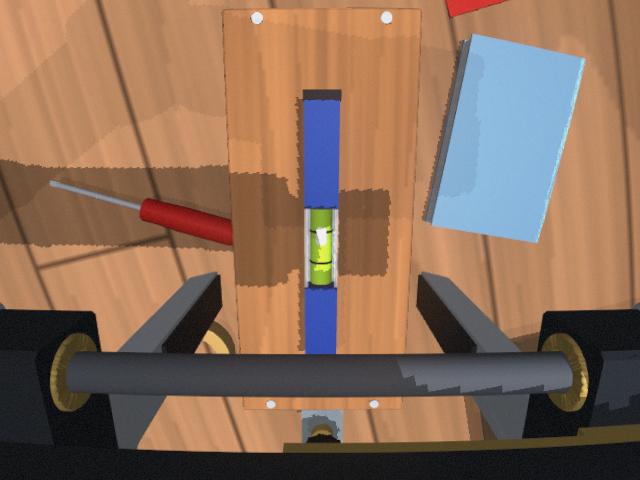

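The level stands in the middle of the board, let go. Its vial lines are near rows 231 and 262, and the bubble is near (321,236), toward the +y end, so the jack end is low as expected. I'll measure the offset more finely.

```bash
cat > prof.py <<'E'
from h import *
import sys
def prof(im,u0,u1,v0,v1):
    for v in range(v0,v1):
        r=im[v,u0:u1].astype(int);print(v,r[:,0].tolist(),int(r.sum(1).mean()))
E
python3 -c "
from prof import *
im=cv2.imread('pics/w5.png');prof(im,311,332,208,288)
cv2.imwrite('pics/c5.png',cv2.resize(im[200:295,290:352],None,fx=6,fy=6,interpolation=cv2.INTER_CUBIC))" | cut -c1-130
```

```text
208 [135, 117, 94, 92, 94, 96, 94, 96, 92, 94, 93, 94, 94, 137, 116, 94, 96, 95, 94, 95, 99] 228
209 [61, 65, 63, 62, 64, 67, 62, 62, 65, 63, 59, 58, 60, 63, 60, 63, 62, 60, 64, 63, 62] 273
210 [42, 40, 45, 49, 48, 48, 51, 47, 49, 46, 52, 49, 50, 52, 48, 47, 48, 50, 41, 41, 39] 326
211 [42, 43, 46, 46, 47, 45, 50, 49, 49, 51, 52, 52, 52, 52, 48, 50, 50, 42, 47, 44, 41] 327
212 [41, 41, 45, 45, 46, 51, 50, 49, 51, 53, 51, 51, 50, 46, 47, 48, 49, 46, 45, 44, 40] 325
213 [44, 46, 45, 45, 50, 45, 50, 51, 48, 53, 53, 47, 50, 48, 47, 50, 46, 44, 45, 38, 43] 326
214 [38, 45, 45, 46, 44, 49, 48, 51, 54, 49, 53, 54, 53, 50, 43, 45, 49, 46, 45, 41, 41] 327
215 [45, 42, 46, 44, 49, 48, 51, 50, 47, 51, 50, 50, 49, 49, 48, 47, 46, 47, 43, 45, 43] 327
216 [45, 46, 45, 43, 47, 53, 52, 49, 50, 54, 50, 51, 51, 43, 49, 44, 46, 50, 48, 41, 35] 327
217 [44, 41, 45, 46, 48, 49, 47, 49, 47, 50, 51, 49, 51, 50, 47, 43, 51, 44, 41, 41, 40] 326
218 [41, 46, 47, 48, 52, 50, 47, 51, 51, 49, 49, 48, 45, 45, 49, 42, 47, 46, 45, 43, 37] 325
219 [43, 44, 46, 50, 46, 48, 50, 48, 51, 52, 49, 50, 51, 51, 50, 45, 48, 
[... 5852 characters left out ...]
, 53, 51, 50, 50, 53, 49, 49, 48, 45, 42, 89] 360
281 [43, 46, 46, 50, 48, 51, 50, 55, 56, 55, 57, 51, 53, 54, 54, 46, 44, 46, 36, 41, 82] 356
282 [51, 49, 47, 48, 50, 48, 51, 52, 54, 54, 54, 49, 52, 49, 52, 49, 48, 45, 46, 48, 56] 347
283 [63, 59, 56, 50, 50, 51, 53, 53, 54, 58, 53, 56, 51, 55, 50, 49, 49, 50, 55, 60, 66] 327
284 [70, 68, 64, 59, 58, 58, 61, 57, 58, 55, 54, 52, 57, 58, 58, 59, 57, 64, 63, 71, 72] 263
285 [67, 67, 67, 65, 71, 70, 70, 63, 65, 60, 64, 67, 60, 68, 69, 65, 69, 70, 70, 67, 69] 164
286 [68, 72, 68, 68, 62, 70, 70, 70, 69, 67, 68, 67, 66, 71, 70, 67, 66, 67, 66, 68, 68] 155
287 [75, 75, 74, 73, 71, 72, 76, 71, 71, 69, 73, 71, 68, 74, 75, 71, 75, 73, 70, 74, 72] 163
```

View pics/c5.png

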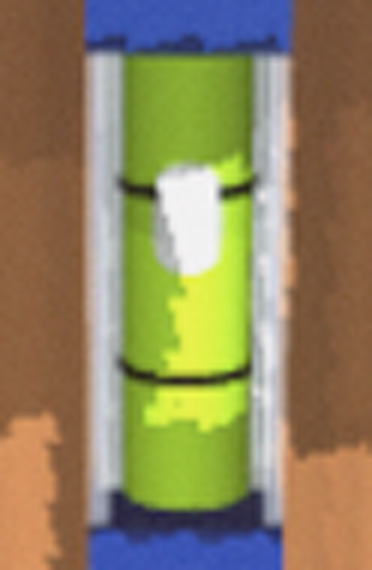

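The bubble centre is at about row 236 and the line centre at 247.4, at 1.5 px/mm. That puts the bubble about 7.5 mm off, or about 2.55 rad of knob. Now I'll go to the knob.

```bash
python3 -m handwheel '[[-0.549,0.006,0,0,0,0,0],[-0.549,0.006,0,0,0,0,0],[-0.549,0.006,0,0,0,0,0],[-0.549,0.006,0,0,0,0,0],[-0.549,0.006,0,0,0,0,0],[-0.549,0.006,0.1,0,0,0,0],[-0.549,0.006,0.2,0,0,0,0],[-0.549,0.006,0.3,0,0,0,0],[-0.549,0.006,0.371,0,0,0,0],[-0.549,0.006,0.371,0,0,0,90]]' 30
python3 -m handwheel '[[0,0,0,0,0,0,255],[0,0,0,0,0,0,255],[0,0,0,0,0,0,255],[0,0,0,0,0,0,255],[0,0,0,0,0,0,255],[0,0,0,0,0,0,255],[0,0,0,0,0,0,255],[0,0,0,0,0,0,255],[0,0,0,0,0,0,255]]' 30
python3 -c "
from h import *
s=arm.state();print(s['joint_positions'].round(2),s['tool_pos'],s['torque'])"
```

```text
clock: 11.25
tool_pos: [0.5277, -0.2397, 0.0728]
eef_rot: [-2.458, -1.944, 0.007]
force: [-0.4, 1.3, -0.6]
grip_width: 0.089
clock: 12.15
tool_pos: [0.5307, -0.2411, 0.0774]
eef_rot: [-2.463, -1.948, 0.0]
force: [-2.0, 1.9, 5.3]
grip_width: 0.0392
[ 0.17  0.73  0.33  1.83 -0.36  0.65  0.49] [ 0.53073448 -0.24111619  0.07741478] [0.20097123 0.68458922 0.0589499 ]
```

```bash
python3 -m handwheel '[[0,0,0,0,0,0.04,255],[0,0,0,0,0,0.085,255],[0,0,0,0,0,0.13,255],[0,0,0,0,0,0.175,255],[0,0,0,0,0,0.22,255],[0,0,0,0,0,0.265,255],[0,0,0,0,0,0.31,255],[0,0,0,0,0,0.355,255],[0,0,0,0,0,0.4,255],[0,0,0,0,0,0.44,255]]' 40
python3 -c "
from h import *
s=arm.state();T=rot(s['eef_rot']);print(s['joint_positions'].round(2),s['tool_pos'],s['torque'],np.degrees(np.arctan2(T[1,1],T[0,1])))"
```

```text
clock: 13.15
tool_pos: [0.5288, -0.2385, 0.0774]
eef_rot: [-3.135, 0.076, 0.006]
force: [-7.8, 7.3, 12.2]
grip_width: 0.0393
[-0.05  0.82  0.71  1.84 -0.75  0.78 -0.55] [ 0.52878128 -0.23852525  0.0773791 ] [1.20879753 1.74922574 0.10266984] -92.7680502671584
```

```bash
python3 -m handwheel '[[0,0,0,0,0,0.045,255],[0,0,0,0,0,0.09,255],[0,0,0,0,0,0.135,255],[0,0,0,0,0,0.18,255],[0,0,0,0,0,0.225,255],[0,0,0,0,0,0.27,255],[0,0,0,0,0,0.315,255],[0,0,0,0,0,0.35,255],[0,0,0,0,0,0.367,255],[0,0,0,0,0,0.367,255]]' 40
python3 -c "
from h import *
s=arm.state();T=rot(s['eef_rot']);print(s['joint_positions'].round(2),s['tool_pos'],s['torque'],np.degrees(np.arctan2(T[1,1],T[0,1])))"
python3 -m handwheel '[[0,0,0,0,0,0,120],[0,0,0,0,0,0,120],[0,0,0,0,0,0,120],[0,0,0,0,0,0,120],[0,0,0,0,0,0,80],[0,0,0,0,0,0,80],[0,0,-0.1,0,0,0,80],[0,0,-0.22,0,0,0,40],[0,0,-0.34,0,0,0,0],[0,0,-0.4,0,0,0,0]]' 40
python3 - <<'E'
from h import *
s=arm.state();T=rot(s['eef_rot']);d=np.array([.5790,-.0270,.235])-s['tool_pos'];print(T.T@d/.4,s['joint_positions'].round(2),np.degrees(np.arctan2(T[1,1],T[0,1])))
E
```

```text
clock: 14.15
tool_pos: [0.5304, -0.2363, 0.0774]
eef_rot: [-2.591, 1.765, 0.011]
force: [-4.8, 10.8, 14.2]
grip_width: 0.0393
[-0.17  0.94  0.99  1.84 -0.98  0.96 -1.49] [ 0.53035194 -0.2362757   0.07739505] [ 2.44874559  1.16073228 -0.03537874] -158.52779955307741
clock: 15.15
tool_pos: [0.5318, -0.243, 0.2411]
eef_rot: [2.595, -1.771, 0.008]
force: [0.3, -0.3, -0.3]
grip_width: 0.0848
[-0.45994094 -0.30674975  0.01408114] [-0.26  0.77  1.18  1.68 -0.75  1.21 -1.66] -158.62067654767324
```

```bash
python3 -m handwheel '[[-0.06,-0.04,0,0,0,-0.045,0],[-0.14,-0.09,0,0,0,-0.09,0],[-0.22,-0.15,0,0,0,-0.135,0],[-0.3,-0.2,0,0,0,-0.18,0],[-0.38,-0.25,0,0,0,-0.225,0],[-0.44,-0.29,0,0,0,-0.27,0],[-0.46,-0.307,0.01,0,0,-0.315,0],[-0.46,-0.307,0.014,0,0,-0.36,0],[-0.46,-0.307,0.014,0,0,-0.405,0],[-0.46,-0.307,0.014,0,0,-0.445,0]]'
python3 -m handwheel '[[0,0,0,0,0,-0.045,0],[0,0,0,0,0,-0.09,0],[0,0,0,0,0,-0.135,0],[0,0,0,0,0,-0.18,0],[0,0,0,0,0,-0.225,0],[0,0,0,0,0,-0.27,0],[0,0,0,0,0,-0.315,0],[0,0,0,0,0,-0.355,0],[0,0,0,0,0,-0.362,0],[0,0,0,0,0,-0.362,0]]'
cat > bub.py <<'E'
from h import *
import sys
f=grab('wrist',sys.argv[1]);im=f['frame'];s=arm.state();T=rot(s['eef_rot']);print(s['tool_pos'],s['joint_positions'].round(2),np.degrees(np.arctan2(T[1,1],T[0,1])),s['force'])
hz=cv2.cvtColor(im,cv2.COLOR_BGR2HSV);m=cv2.inRange(hz,(28,110,60),(45,255,255));m[:,:270]=0;m[:,370:]=0
ys,xs=np.nonzero(m);print('green rows',ys.min(),ys.max(),'cols',xs.min(),xs.max())
c=int(np.median(xs));v0,v1=ys.min()+2,ys.max()-1
# pale bubble: mid columns; lines: dark at vial flanks
b=im[v0:v1,c-4:c+5,0].astype(float).mean(1);r=np.nonzero(b>110)[0]+v0;print('bubble',r.min(),r.max(),(r.min()+r.max())/2)
g=im[v0:v1,list(range(c-9,c-6))+list(range(c+7,c+10)),1].astype(float).mean(1)
print('flank dark',[(i+v0,int(g[i])) for i in range(len(g)) if g[i]<np.median(g)-40])
cv2.imwrite('pics/c_'+sys.argv[1],cv2.resize(im[v0-12:v1+12,c-40:c+40],None,fx=5,fy=5,interpolation=cv2.INTER_CUBIC))
E
python3 bub.py w6.png
```

```text
clock: 16.15
tool_pos: [0.5781, -0.0251, 0.2314]
eef_rot: [3.125, 0.324, -0.0]
force: [-0.4, 0.3, -0.4]
grip_width: 0.0943
clock: 17.15
tool_pos: [0.5781, -0.0254, 0.2315]
eef_rot: [-2.467, -1.945, -0.0]
force: [0.6, 0.3, -0.1]
grip_width: 0.0941
[ 0.57817211 -0.02541459  0.2314613 ] [-0.34  0.54  0.52  1.7  -0.31  0.98  0.06] -13.484928780332098 [-0.22661753  0.6853872  -0.13151253]
green rows 209 282 cols 312 332
bubble 236 254 245.0
flank dark [(np.int64(230), 47), (np.int64(231), 102), (np.int64(260), 58), (np.int64(261), 109)]
```

View pics/c_w6.png

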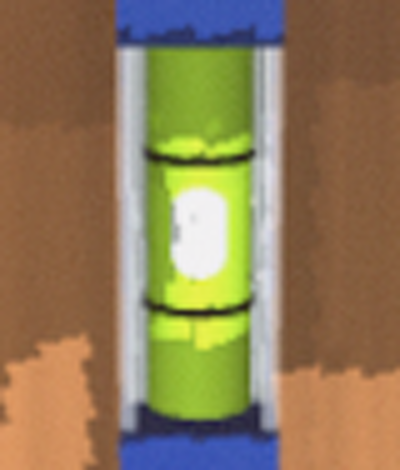

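The bubble now sits between the lines: in the crop they are at rows 159 and 312 and the bubble centre at 232, so the offset is about 0.4 mm. Next I'll press with closed fingers, 34 mm off the vial so that it stays visible.

```bash
python3 -m handwheel '[[-0.088,0.004,0,0,0,0,255],[-0.088,0.004,0,0,0,0,255],[-0.088,0.004,0,0,0,0,255],[-0.088,0.004,0,0,0,0,255],[-0.088,0.004,0,0,0,0,255],[-0.088,0.004,0,0,0,0,255],[-0.088,0.004,0,0,0,0,255],[-0.088,0.004,0,0,0,0,255],[-0.088,0.004,0,0,0,0,255],[-0.088,0.004,0,0,0,0,255]]' 30
python3 -m handwheel '[[0,0,0,0,0,0,255],[0,0,0,0,0,0,255],[0,0,0.06,0,0,0,255],[0,0,0.12,0,0,0,255],[0,0,0.16,0,0,0,255],[0,0,0.18,0,0,0,255],[0,0,0.185,0,0,0,255],[0,0,0.19,0,0,0,255],[0,0,0.19,0,0,0,255],[0,0,0.19,0,0,0,255]]' 30
python3 -m handwheel '[[0,0,0.003,0,0,0,255],[0,0,0.006,0,0,0,255],[0,0,0.009,0,0,0,255],[0,0,0.009,0,0,0,255]]' 30
```

```text
clock: 18.2
tool_pos: [0.5717, -0.0597, 0.2314]
eef_rot: [-2.464, -1.949, 0.0]
force: [-1.3, -0.9, -0.5]
grip_width: 0.0177
clock: 19.2
tool_pos: [0.5721, -0.0599, 0.1562]
eef_rot: [2.463, 1.948, 0.002]
force: [-0.3, 0.4, 0.0]
grip_width: 0.0008
clock: 19.6
tool_pos: [0.5715, -0.0597, 0.1517]
eef_rot: [-2.464, -1.949, 0.0]
force: [0.4, 0.0, 0.7]
grip_width: 0.0005
```

```bash
python3 -m handwheel '[[0,0,0.003,0,0,0,255],[0,0,0.005,0,0,0,255],[0,0,0.005,0,0,0,255],[0,0,0.005,0,0,0,255]]' 30
python3 -m handwheel '[[0,0,0.002,0,0,0,255],[0,0,0.002,0,0,0,255],[0,0,0.002,0,0,0,255]]' 30
```

```text
clock: 20.0
tool_pos: [0.572, -0.0599, 0.1512]
eef_rot: [2.464, 1.948, 0.002]
force: [-2.2, -0.1, 9.6]
grip_width: 0.0005
clock: 20.3
tool_pos: [0.5723, -0.0599, 0.1512]
eef_rot: [2.464, 1.948, 0.003]
force: [-2.5, 1.2, 15.2]
grip_width: 0.0006
```

Contact at 15 N. I'll let the bubble settle for a second and look.

```bash
python3 -m handwheel '[[0,0,0,0,0,0,255],[0,0,0,0,0,0,255],[0,0,0,0,0,0,255],[0,0,0,0,0,0,255],[0,0,0,0,0,0,255],[0,0,0,0,0,0,255],[0,0,0,0,0,0,255],[0,0,0,0,0,0,255],[0,0,0,0,0,0,255],[0,0,0,0,0,0,255]]' 30
python3 bub.py w7.png
```

```text
clock: 21.3
tool_pos: [0.5722, -0.0599, 0.1512]
eef_rot: [2.464, 1.948, 0.003]
force: [-3.8, 1.6, 15.4]
grip_width: 0.0006
[ 0.57224572 -0.05991235  0.151201  ] [-0.24  0.63  0.47  1.8  -0.38  0.8   0.18] -13.328815387203361 [-2.81162266  1.7174575  15.928523  ]
green rows 159 269 cols 304 334
bubble 200 226 213.0
flank dark [(np.int64(192), 54), (np.int64(193), 52), (np.int64(194), 142), (np.int64(236), 148), (np.int64(237), 52), (np.int64(238), 43), (np.int64(239), 102)]
```

View pics/w7.png

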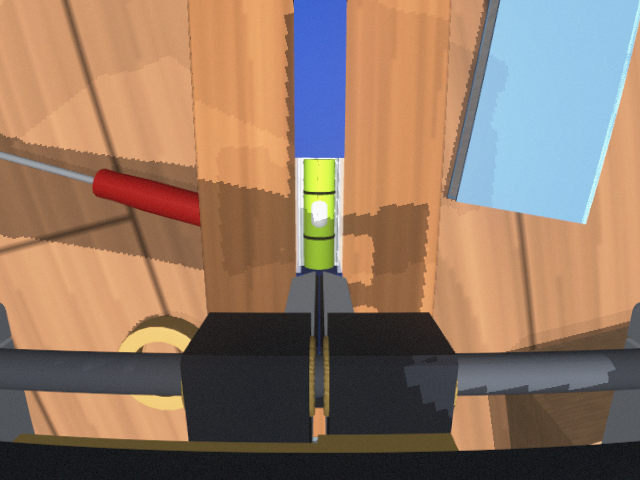

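The lines are at about rows 193.4 and 238.4 and the bubble centre at 213, so the bubble is about 1.1 mm toward +y under load. That passes, but the margin is thin and there is plenty of time, so I'll turn the knob about 18° further and press again.

```bash
python3 -m handwheel '[[0,0,-0.1,0,0,0,255],[0,0,-0.2,0,0,0,100],[-0.1,0.003,-0.2,0,0,0,0],[-0.2,0.003,-0.2,0,0,0,0],[-0.3,0.003,-0.2,0,0,0,0],[-0.4,0.003,-0.2,0,0,0,0],[-0.465,0.003,-0.2,0,0,0,0],[-0.465,0.003,-0.2,0,0,0,0],[-0.465,0.003,-0.2,0,0,0,0],[-0.465,0.003,-0.2,0,0,0,0]]' 30
python3 -m handwheel '[[0,0,0,0,0,0,0],[0,0,0,0,0,0,0],[0,0,0.1,0,0,0,0],[0,0,0.2,0,0,0,0],[0,0,0.3,0,0,0,0],[0,0,0.36,0,0,0,0],[0,0,0.385,0,0,0,60],[0,0,0.385,0,0,0,255],[0,0,0.385,0,0,0,255],[0,0,0.385,0,0,0,255]]' 30
python3 -m handwheel '[[0,0,0,0,0,0,255],[0,0,0,0,0,0,255],[0,0,0,0,0,0,255],[0,0,0,0,0,0,255],[0,0,0,0,0,0,255],[0,0,0,0,0,0,255],[0,0,0,0,0,0,255]]' 40
python3 -m handwheel '[[0,0,0,0,0,0.035,255],[0,0,0,0,0,0.07,255],[0,0,0,0,0,0.1,255],[0,0,0,0,0,0.1,255],[0,0,0,0,0,0.1,255]]' 40
```

```text
clock: 22.35
tool_pos: [0.5305, -0.2393, 0.2288]
eef_rot: [-2.461, -1.951, -0.001]
force: [-0.1, 0.8, -0.6]
grip_width: 0.0687
clock: 23.35
tool_pos: [0.5311, -0.2415, 0.0766]
eef_rot: [2.462, 1.947, 0.002]
force: [0.7, 0.2, -0.3]
grip_width: 0.0653
clock: 24.05
tool_pos: [0.5307, -0.2412, 0.0755]
eef_rot: [2.463, 1.948, 0.001]
force: [2.6, -0.3, 4.1]
grip_width: 0.0391
clock: 24.55
tool_pos: [0.5299, -0.2409, 0.0755]
eef_rot: [-2.739, -1.539, -0.0]
force: [0.3, 0.9, 6.5]
grip_width: 0.0395
```

```bash
python3 -m handwheel '[[0,0,0,0,0,0,120],[0,0,0,0,0,0,120],[0,0,0,0,0,0,120],[0,0,0,0,0,0,100],[0,0,0,0,0,0,100],[0,0,-0.1,0,0,0,100],[0,0,-0.2,0,0,0,100],[0,0,-0.3,0,0,-0.04,255],[0,0,-0.4,0,0,-0.08,255],[0,0,-0.4,0,0,-0.1,255]]' 30
python3 -m handwheel '[[0.1,0,0,0,0,0,255],[0.2,0,0,0,0,0,255],[0.3,0,0,0,0,0,255],[0.4,0,0,0,0,0,255],[0.465,0,0,0,0,0,255],[0.465,0,0,0,0,0,255],[0.465,0,0,0,0,0,255],[0.465,0,0,0,0,0,255]]' 30
python3 -c "
from h import *
s=arm.state();T=rot(s['eef_rot']);print(T.T@(np.array([.5722,-.0599,.1512])-s['tool_pos'])/.4,np.degrees(np.arctan2(T[1,1],T[0,1])))"
```

```text
clock: 25.55
tool_pos: [0.5327, -0.2432, 0.2406]
eef_rot: [2.453, 1.948, 0.007]
force: [-0.3, 0.3, -0.5]
grip_width: 0.0365
clock: 26.35
tool_pos: [0.5724, -0.0619, 0.2352]
eef_rot: [2.466, 1.946, -0.001]
force: [-1.0, -0.6, -0.7]
grip_width: 0.0002
[ 0.00491082 -0.00159372  0.20996174] -13.447379265575506
```

```bash
python3 -m handwheel '[[0.015,0,0.08,0,0,0,255],[0.015,0,0.15,0,0,0,255],[0.015,0,0.19,0,0,0,255],[0.015,0,0.202,0,0,0,255],[0.015,0,0.206,0,0,0,255],[0.015,0,0.208,0,0,0,255],[0.015,0,0.208,0,0,0,255],[0.015,0,0.21,0,0,0,255],[0.015,0,0.21,0,0,0,255],[0.015,0,0.21,0,0,0,255]]' 30
python3 -m handwheel '[[0,0,0.001,0,0,0,255],[0,0,0.001,0,0,0,255]]' 30
```

```text
clock: 27.35
tool_pos: [0.5744, -0.0542, 0.1514]
eef_rot: [2.464, 1.949, 0.001]
force: [-0.5, 0.6, 1.1]
grip_width: 0.0006
clock: 27.55
tool_pos: [0.5744, -0.0541, 0.1513]
eef_rot: [2.464, 1.949, 0.001]
force: [0.0, 1.3, 4.9]
grip_width: 0.0004
```

```bash
python3 -m handwheel '[[0,0,0.001,0,0,0,255],[0,0,0.002,0,0,0,255],[0,0,0.002,0,0,0,255],[0,0,0.002,0,0,0,255],[0,0,0.002,0,0,0,255],[0,0,0.002,0,0,0,255],[0,0,0.002,0,0,0,255],[0,0,0.002,0,0,0,255],[0,0,0.002,0,0,0,255],[0,0,0.002,0,0,0,255]]' 30
python3 -m handwheel '[[0,0,0,0,0,0,255],[0,0,0,0,0,0,255],[0,0,0,0,0,0,255],[0,0,0,0,0,0,255],[0,0,0,0,0,0,255]]' 30
python3 bub.py w8.png
```

```text
clock: 28.55
tool_pos: [0.5747, -0.0542, 0.1513]
eef_rot: [2.464, 1.949, 0.002]
force: [-2.5, -0.3, 10.2]
grip_width: 0.0004
clock: 29.05
tool_pos: [0.5747, -0.0542, 0.1513]
eef_rot: [2.464, 1.949, 0.002]
force: [-2.7, 1.2, 9.4]
grip_width: 0.0004
[ 0.57470839 -0.05420909  0.15133137] [-0.26  0.64  0.48  1.79 -0.39  0.81  0.19] -13.316169764355275 [-2.17137855  0.94576802 10.68645012]
green rows 172 281 cols 302 331
bubble 215 241 228.0
flank dark [(np.int64(205), 52), (np.int64(206), 54), (np.int64(249), 72), (np.int64(250), 43), (np.int64(251), 79), (np.int64(273), 124), (np.int64(274), 108), (np.int64(275), 107), (np.int64(276), 105), (np.int64(277), 104), (np.int64(278), 104), (np.int64(279), 105)]
```

View pics/c_w8.png

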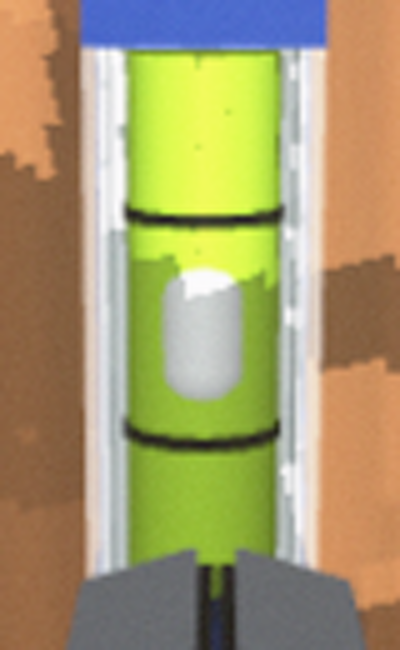

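The bubble (crop rows 268–402) is centred between the lines (218 and 442) to within about 0.5 mm, with about 10 N of press. I'll hand the job in.

```bash
python3 -c "
from h import *
print(arm.state()['force'],order.job_done())"
```

```text
the job is handed in; nothing more can be done
[-2.17137855  0.94576802 10.68645012] None
```

I handed the job in at about 29 s of the 72 s allowed. The level was standing in the middle of the shelf, along its length, and the closed fingers were pressing it down with about 10 N.

- **Grasp:** The first grasp missed because I lifted before the fingers had finished closing. The level stayed upright and unmoved, and the second grasp held.
- **Placing:** I set the level down on the middle of the board and let go. The bubble then showed about 7.5 mm off centre, toward the end away from the jack.
- **Levelling:** I turned the knob about 145° clockwise, which left the bubble roughly 0.5 mm off. With the level pressed at about 15 N it read about 1.1 mm off. That passes, but the margin was thin, so I lifted off, turned the knob about 18° further and pressed again.
- **Last check:** With the press at about 10 N, the bubble was within about 0.5 mm of centre. I pressed about 28 mm off the vial, toward the jack, so that the camera could still see the bubble.

I did not take a separate last picture of the bystanders. The screwdriver, tape and paperback looked undisturbed in the later wrist pictures, and nothing was touched on the way as far as the forces showed. Handing in reports no verdict.

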